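# Uncap the sensor unit and hold the probe in its guide hole

## Task

Lift the red dust cap off the white sensor unit by its upright tab, hang it by its eye on the peg of the hook stand and let go of it. Then draw the blue-headed probe out of the rack and lower it, upright, into the guide hole in the unit's top without ever touching the unit with it, until the orange band on its rod is level with the unit's top face; finish while still gripping it there, motionless and centred in the hole. Do not drop the cap or put it down on the bench, and leave the other things on the bench where they are.

Things in the scene. Friction and masses are not known exactly. Their poses are not given: they have to be found in the camera images.
- unit: White box-shaped sensor unit, 120 x 120 mm, 90 mm high, fixed to the bench, with three black lens ports on its front and back faces. Origin at the centre of its underside, z up.
- guide (a point): Centre of the mouth of the guide hole, in the plane of the unit's top face, 90 mm above the bench. The round hole is vertical, 18 mm in diameter and 50 mm deep to a floor; the red cap covers it at the start. Axes as the unit's, z up.
- cap: Red rigid dust cap, about 60 g: a round disc 52 mm in diameter and 6 mm thick lying on the unit's top, a 14 mm spigot reaching 6 mm down from it loosely into the guide hole, and on the disc a flat upright tab 8 mm thick (along the cap's x), 36 mm wide (along y), whose top is 120 mm above the origin. Origin at the centre of the disc's underside, z up along the tab. The tab is solid from 70 mm to 120 mm above the origin, the place to grip it (across x, from above).
- eye (a point): Centre of the eye, a round 24 mm hole through the cap's tab along the cap's x axis, 58 mm above the cap's origin. Axes as the cap's.
- stand: Hook stand fixed to the bench: dark round foot 90 mm in diameter and 12 mm thick, a 12 mm upright post 140 mm high, and at its top a steel peg 8 mm thick that runs level along the stand's -x axis (roughly towards the robot) for 75 mm from the post's axis, then rises 8 mm over its last 10 mm. Nothing stands higher than the peg's end, 152 mm. Origin at the centre of the foot's underside, z up.
- hang (a point): Point on the axis of the level part of the peg, 42 mm from the post's axis, 140 mm above the bench: where the cap's eye should hang. Axes as the stand's, so the peg's free end lies 43 mm along -x from here. The cap hangs with its eye's upper edge on the peg, so its eye's centre then is about 8 mm below this point.
- rack: Grey and aluminium probe rack fixed to the bench, 160 mm long (y), 60 mm wide (x; its foot 70 mm), top face 112 mm above the bench, with two upright 14 mm through holes 45 mm to either side of its centre along y; one holds the blue-headed probe and one the black-headed spare, either way round. Origin at the centre of its underside, z up.
- probe: Blue-headed probe, about 80 g: a straight steel rod 8 mm in diameter and 100 mm long below a round blue head 26 mm in diameter and 45 mm high, with a white dot on top. It stands upright in the rack with the head's underside on the rack's top face and the rod hanging down in the hole. Origin at the lower tip of the rod, z up along the rod; the head spans 100 to 145 mm above it.
- band (a point): Centre of the orange band (6 mm high) on the probe's rod, on the rod's axis 30 mm above its tip. Axes as the probe's.
- spare: Bystander: spare probe of the same size with a black head and no band, standing in the other hole of the rack. Origin at its rod's tip.
- tape: Bystander: red tape roll, 70 mm across, 22 mm high, lying flat. Origin at the centre of its underside.
- driver: Bystander: screwdriver 160 mm long, lying along its x.
- bottle_a: Bystander: clear bottle, 60 mm across, 160 mm high. Origin at the centre of its underside.
- bottle_b: Bystander: a second such bottle.
- bracket: Bystander: white sheet-metal angle, 80 x 120 mm foot and 63 mm high flange. Origin at the centre of its underside.
- jar: Bystander: small amber jar, 50 mm across, 60 mm high. Origin at the centre of its underside.
There are look-alikes about, which are no part of the job. Of the things shaped like the probe, the blue one is meant. Leave any black or purple look-alike of the cap alone.

How it is judged:
On the way, in this order (a step that is already met when the one before it is completed fails the run):
1. the cap hangs by its eye on the stand's peg, released (x of eye in the frame of hang between -0.032 and 0.034 m and y of eye in the frame of hang between -0.012 and 0.012 m and z of eye in the frame of hang between -0.016 and 0 m and contact force between cap and stand above 0.1 N and contact force between the fingers and cap below 0.1 N and linear speed of cap below 0.03 m/s), for 0.3 s.
2. the blue-headed probe is drawn clear of the rack (height (world z) of probe above 0.115 m and contact force between the fingers and probe above 1 N), for 0.1 s.
At the end, for the whole second after the job is handed in: Cap hangs released by its eye on the peg; probe gripped, still, within 5 degrees of upright in the guide hole, tip and band within 3 mm of its axis, band within 6 mm of the unit's top in height, not touching the unit; bystanders within 30 mm of their starts (all of step 1 and horizontal distance between each of probe, band and guide below 0.003 m and z of band in the frame of guide between -0.006 and 0.006 m and angle between probe's own z axis and vertical below 0.09 rad and linear speed of probe below 0.01 m/s and contact force between the fingers and probe above 1 N and contact force between probe and unit below 0.1 N and distance of each of spare, tape, driver, bottle_a, bottle_b, bracket, jar from where it was at the start of the episode below 0.03 m); the arm keeps its last pose, push and grip.
It fails at once if the probe touches the unit (contact force between probe and unit above 0.5 N).
It fails at once if the cap is dropped or put down on the bench (height (world z) of cap below 0.035 m).
It fails at once if a bystander is moved by more than 30 mm (distance of any of spare, tape, driver, bottle_a, bottle_b, bracket, jar from where it was at the start of the episode above 0.03 m).
It also fails if it takes over 59 s, if anything falls off the work surface, if the arm or the gripper's body presses on something with over 40 N, if the wrist force passes 120 N, or if a joint passes its speed limit or range.

## Robot

A 6-joint arm with a two-finger parallel gripper is mounted at the origin on the work surface. World frame = base frame: x ahead of the robot, y to its left, z up, the work surface at z = 0. Lengths are in m, angles in rad, forces in N, time in s.
With the tool pointing down it reaches from about 0.275 to 0.75 m from the base axis. Payload 10.2 kg.
Tool frame: the origin (TCP) lies on the centre line of the jaws, within the pads' length; the fingertips stand 17 mm ahead of it and the grasp point (between the pads) lies 2 mm behind it (env.finger_overhang is the distance from the TCP to the fingertips, in m); x points along the fingers, y is the direction in which the jaws open and shut, and the axes are right-handed (so a half turn about x gives the same grasp; the last joint's range is limited). The gripper opens to 88 mm and grips with 3 to 60 N. Pads are 18 mm wide; open, the fingers measure 123 mm over their backs; the gripper's body (75 mm by 187 mm) begins 45 mm behind the grasp point.
Start: joints at [1.123, 0.313, 1.498, -0, 1.331, -0.223], TCP at [0.117, 0.512, 0.256] pointing down, gripper open.
Joint ranges: [-2.94, 2.94], [-0.97, 2.17], [0.19, 2.56], [-1.23, 4.37], [0.02, 3.11], [-2.88, 2.88]. Speed limits (rad/s): [2.39, 2.39, 3.01, 3.14, 3.14, 3.14].

## Interface

Orientations are given as a unit quaternion [w, x, y, z].
In Python, from cell import env gives the robot as it stands.
- The arm moves only by the tool jog_arm, never from a script. Its argument "motion" is a list of rows, each an object with "angular": the turn, a rotation vector about the tool's x, y, z in units of 6 degrees (1.0 is 6 degrees), a list of three; "offset": the shift along the tool's x, y, z in mm, a list of three; "jaw": the opening, from 0 (shut) to 1 (fully open). A call has 1 to 10 rows; each row shifts and turns the commanded pose from where the row before left it, along the tool's axes as they then stand; what a row does not reach is not made up. A row lasts 1/8 s, in which the tool goes at most 62.5 mm and 10.7 degrees, less where a joint would pass 70% of its speed; a pose out of reach is approached as far as the arm can. A call is refused whole if a number of a shift passes 62.5 or a number of a turn 1, either way. A call with a gripper value outside its range is refused whole. The fingers move at their own pace and stop on an object; the grip force is fixed at half the most. Time passes only in rows, so rows that do not move let the fingers close. It gives the time, the measured TCP pose, the force and the opening at its end, in the units of the state.
- env.read_state(): the state, without advancing time (a new reading comes with each control period).
- env.camera(name): name is "scene" or "top" or "wrist"; returns (picture, depth): 384x512x3 uint8, red, green, blue; 384x512 float32, m along the optical axis (not along the pixel's ray), 0 where there is no reading.
- env.camera_model(name): a dict with "K" (3x3 intrinsics, pixels), "extrinsics" (4x4, takes a point from world to camera coordinates). Camera axes: x right, y up, looking along -z (the intrinsics and any distortion apply to the point x, -y, -z); pixel columns grow to the right and rows downward; lengths in m; the calibration is good to about 2 mm. The wrist camera is an equidistant fisheye: a pixel r from the principal point sees the ray r / f radians off the axis. A picture is of the moment at which its call begins: read the wrist's pose just before it. camera_model takes no time and is no camera call; for the wrist camera it gives the pose at the moment of the call.
- env.job_done(): hands the job in, once; it reports no verdict.
Trained networks look in the newest picture that a camera, given by its name, has taken for a name from the list of things; names that differ only in an ending like _2 or _b are one class to them, and where a whole thing is asked for, a point or a joint stands for the part that bears it (a point fixed in the world has none). Each returns a list of dicts, best first, with "score" (0 to 1); they miss things now and then, are a little off and sometimes report something else, mostly with a low value. They report only what shows in the picture. A call takes as long as a camera call. They do not tell look-alikes from the thing itself.
- env.search_frame(camera, name): "uv" ([column, row] in pixels, amid what is visible of it).
- env.spot_point(camera, name): "uv" ([column, row] in pixels: a listed point, or the origin of a listed thing).
The state is a dict: "t": time; "joint_positions": joint angles; "joint_vel": joint speeds; "effort": joint torques, N m; "position": TCP position; "tcp_rot": TCP orientation; "force": force on the tool from outside, world axes, zero at the start; "wrist_torque": the same for the moment, N m; "width": finger opening in m.
Only numpy, scipy, OpenCV 4.12 (cv2) and the standard library are available. Lean on these libraries where they do the work, as an engineer would, in place of code of your own. Each camera call takes 0.05 s, during which the arm holds its last target. There are 200 camera calls.

## Working session

There is one attempt and no reset: what is moved stays moved. The work goes in short steps, Python scripts to look and compute and a tool call to move; the robot and the scene stay as the last step left them, time stands still between calls to the robot, and variables do not carry over. Pictures are saved under pics/ and viewed, about 8 in all and at most 12, crops included, and the job is handed in when it is done.

Besides the shell and the picture viewer there is one more tool, called after "Call:" as name([rows], argument=value, ...), one row to a line, values as JSON. jog_arm: Moves the arm, as the interface text tells. Its arguments: {"type":"object","properties":{"motion":{"type":"array","items":{"type":"object","properties":{"angular":{"type":"array","items":{"type":"number"}},"offset":{"type":"array","items":{"type":"number"}},"jaw":{"type":"number"}}}}},"required":["motion"]}

```bash
mkdir -p pics; ls; cat > h.py <<'E'
import numpy as np, cv2
from cell import env
def ray(name,uv,m=None):
    m=m or env.camera_model(name);K=np.array(m["K"]);E=np.array(m["extrinsics"])
    x=(uv[0]-K[0,2])/K[0,0];y=(uv[1]-K[1,2])/K[1,1]
    if name=="wrist":
        r=np.hypot(x,y);s=np.sin(r)/r if r>1e-9 else 1
        d=np.array([x*s,-y*s,-np.cos(r)])
    else: d=np.array([x,-y,-1.])
    R=E[:3,:3];return -R.T@E[:3,3],R.T@d
def atz(name,uv,z,m=None):
    o,d=ray(name,uv,m);return o+d*(z-o[2])/d[2]
def bydepth(name,uv,dep,m=None):
    m=m or env.camera_model(name)
    o,d=ray(name,uv,m); R=np.array(m["extrinsics"])[:3,:3]
    return o+d*dep/-(R@d)[2]
def proj(name,p,m=None):
    m=m or env.camera_model(name);K=np.array(m["K"]);E=np.array(m["extrinsics"])
    c=E[:3,:3]@p+E[:3,3];x,y,z=c[0],-c[1],-c[2]
    if name=="wrist":
        r=np.hypot(x,y);t=np.arctan2(r,z);return np.array([K[0,0]*x/r*t+K[0,2],K[1,1]*y/r*t+K[1,2]])
    return np.array([K[0,0]*x/z+K[0,2],K[1,1]*y/z+K[1,2]])
def save(img,fn): cv2.imwrite("pics/"+fn,np.ascontiguousarray(img[...,::-1]))
E
python3 - <<'E'
from h import *
np.set_printoptions(precision=3,suppress=True)
s=env.read_state();print(s)
P={}
for c in("top","scene"):
    img,d=env.camera(c);P[c]=img;np.savez(f"{c}0.npz",img=img,d=d)
    m=env.camera_model(c);print(c,m["K"],m["extrinsics"])
    for n in("unit","cap","eye","stand","hang","rack","probe","spare","guide"):
        f=env.spot_point if n in("eye","hang","guide") else env.search_frame
        for r in f(c,n)[:4]:
            u=r["uv"];i,j=int(u[1]),int(u[0]);print(c,n,np.round(u),round(r["score"],2),bydepth(c,u,d[i,j]))
save(cv2.resize(P["top"],(800,600),interpolation=cv2.INTER_CUBIC),"top0.png")
save(cv2.resize(P["scene"],(800,600),interpolation=cv2.INTER_CUBIC),"scene0.png")
E
```

```text
pics
{'t': 0.0, 'joint_positions': array([ 1.123,  0.313,  1.498, -0.   ,  1.331, -0.223]), 'joint_vel': array([-0.   ,  0.   ,  0.001, -0.002,  0.   , -0.003]), 'effort': array([ -0.001, -40.222, -25.226,   0.069,   0.035,  -0.   ]), 'position': array([0.117, 0.512, 0.255]), 'tcp_rot': array([ 0.703,  0.079,  0.703, -0.08 ]), 'force': array([ 0.002, -0.156, -0.128]), 'wrist_torque': array([0.059, 0.014, 0.023]), 'width': 0.08817137780042124}
top [[393.329   0.    251.703]
 [  0.    393.329 190.073]
 [  0.      0.      1.   ]] [[-0.013 -1.    -0.019  0.105]
 [ 0.98  -0.017  0.197 -0.579]
 [-0.197 -0.016  0.98  -1.128]
 [ 0.     0.     0.     1.   ]]
top unit [208. 206.] 0.77 [0.527 0.223 0.096]
top cap [195. 250.] 0.79 [0.405 0.265 0.052]
top cap [191. 158.] 0.75 [0.691 0.285 0.033]
top cap [204. 201.] 0.54 [0.536 0.228 0.136]
top eye [194. 249.] 0.71 [0.407 0.267 0.054]
top eye [190. 155.] 0.69 [0.686 0.28  0.083]
top eye [203. 199.] 0.56 [0.536 0.228 0.167]
top stand [358. 192.] 0.86 [ 0.576 -0.235  0.015]
top hang [372. 193.] 0.84 [ 0.549 -0.239  0.143]
top rack [206. 207.] 0.63 [
[... 610 characters left out ...]
    1.   ]]
scene unit [291. 189.] 0.85 [0.587 0.184 0.085]
scene cap [298. 160.] 0.83 [0.548 0.232 0.137]
scene cap [343. 208.] 0.6 [ 0.64   0.333 -0.004]
scene cap [370. 181.] 0.17 [0.667 0.389 0.082]
scene eye [300. 153.] 0.8 [ 0.351  0.41  -0.001]
scene eye [342. 204.] 0.75 [ 0.631  0.338 -0.   ]
scene stand [136. 270.] 0.96 [ 0.571 -0.244  0.011]
scene hang [123. 221.] 0.8 [ 0.547 -0.244  0.139]
scene rack [230. 216.] 0.98 [0.514 0.042 0.006]
scene probe [186. 216.] 0.66 [ 0.585 -0.114  0.122]
scene probe [215. 194.] 0.52 [ 0.56  -0.027  0.135]
scene spare [247. 181.] 0.5 [0.556 0.065 0.136]
scene guide [297. 176.] 0.93 [0.555 0.225 0.094]
scene guide [232. 228.] 0.7 [0.558 0.019 0.006]
```

View pics/top0.png

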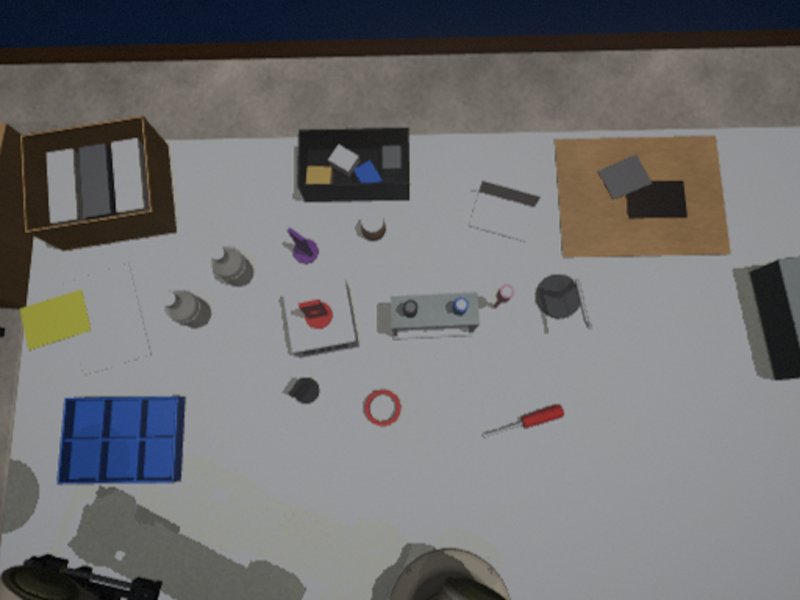

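View pics/scene0.png

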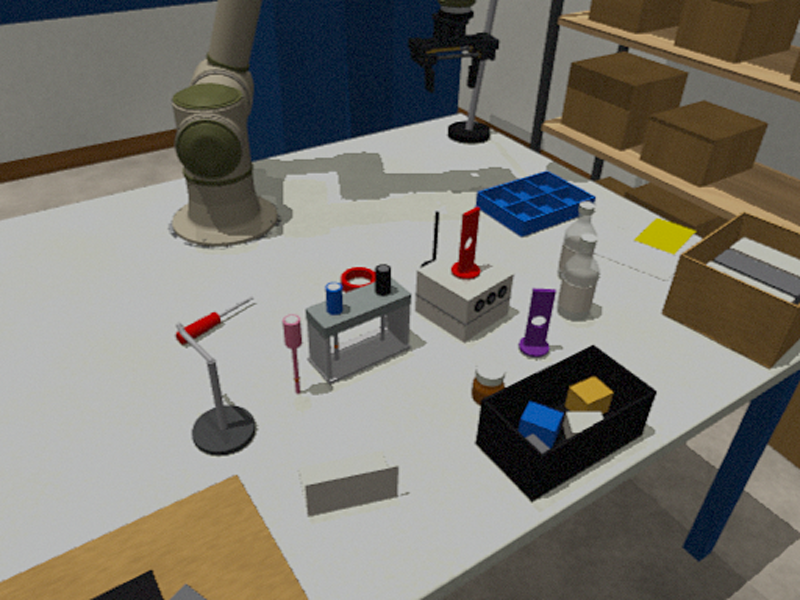

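Red cap (315,310 in top0) stands on the white unit. The black (305,390) and purple (303,247) caps are decoys. The blue probe (460,305) is in the rack next to the black spare (408,308), and the pink one (505,293) is a decoy. I'll get yaws from the point clouds.

```bash
cat > pc.py <<'E'
from h import *
def cloud(name,fn):
    z=np.load(fn);d=z["d"];m=env.camera_model(name);K=np.array(m["K"]);E=np.array(m["extrinsics"])
    v,u=np.mgrid[:384,:512];c=np.stack([(u-K[0,2])/K[0,0]*d,-(v-K[1,2])/K[1,1]*d,-d],-1)
    p=(c-E[:3,3])@E[:3,:3];return p[d>0],z["img"][d>0].astype(int)
def fit(p):
    c=p.mean(0);w,V=np.linalg.eigh(np.cov((p-c)[:,:2].T));return c,np.degrees(np.arctan2(V[1,1],V[0,1])),np.sqrt(w)
E
python3 - <<'E'
from pc import *
np.set_printoptions(precision=4,suppress=True)
for n in("top","scene"):
    p,c=cloud(n,n+"0.npz");r,g,b=c.T;X,Y,Z=p.T
    red=(r>1.8*g)&(r>1.8*b)&(r>60);blue=(b>1.6*r)&(b>60)
    def s(t,k):
        print(n,t,k.sum(),*(fit(p[k]) if k.sum()>5 else ()), np.median(p[k],0) if k.any() else"")
    near=lambda x,y,q:np.hypot(X-x,Y-y)<q
    s("tab",red&near(.54,.23,.08)&(Z>.11)); s("tabtop",red&near(.54,.23,.08)&(Z>.185))
    s("disc",red&near(.54,.23,.08)&(Z>.085)&(Z<.105))
    s("unittop",near(.54,.225,.12)&(abs(Z-.09)<.008)&~red)
    s("peg",near(.55,-.24,.1)&(Z>.125)&(Z<.165)); s("foot",near(.58,-.24,.1)&(Z<.02)&(Z>.006)&(r<90))
    s("blue",blue&near(.54,-.03,.06)&(Z>.125)); s("bluetop",blue&near(.54,-.03,.06)&(Z>.15))
    s("black",near(.54,.063,.05)&(Z>.15)&(r<80))
    s("racktop",near(.54,.02,.12)&(abs(Z-.112)<.006))
    print(np.percentile(p[near(.55,-.24,.1)&(Z>.125)&(Z<.165)],[0,50,100],0))
s=cv2.imread("pics/scene0.png")[200:420,150:550];cv2.imwrite("pics/crop.png",cv2.resize(s,(800,440)))
E
```

```text
top tab 54 [0.5406 0.235  0.1886] 102.86619766216171 [0.0024 0.0097] [0.5409 0.2346 0.2088]
top tabtop 38 [0.541  0.2349 0.2099] 100.06292315784428 [0.0023 0.0099] [0.5415 0.2344 0.2095]
top disc 114 [0.5344 0.2314 0.0967] 128.78352051993238 [0.0085 0.014 ] [0.5331 0.2288 0.0968]
top unittop 1404 [0.5386 0.236  0.0902] 151.23263597940644 [0.0371 0.0378] [0.5347 0.2346 0.0902]
top peg 107 [ 0.5477 -0.2391  0.1432] -170.17136751707815 [0.0024 0.0283] [ 0.5492 -0.2393  0.1431]
top foot 553 [ 0.5847 -0.2291  0.0119] -164.7889449672985 [0.0212 0.0232] [ 0.5821 -0.2283  0.0118]
top blue 25 [ 0.5407 -0.0236  0.1566] 79.57618185707638 [0.0067 0.0079] [ 0.5387 -0.0217  0.1564]
top bluetop 25 [ 0.5407 -0.0236  0.1566] 79.57618185707638 [0.0067 0.0079] [ 0.5387 -0.0217  0.1564]
top black 40 [0.5404 0.0669 0.1563] -155.45578022271187 [0.0076 0.0081] [0.5379 0.0686 0.156 ]
top racktop 985 [0.5417 0.0212 0.1121] 91.81046128018045 [0.0186 0.0464] [0.5396 0.0206 0.112 ]
[[ 0.5001 -0.2492  0.1299]
 [ 0.5492 -0.2393  0.1431]
 [ 0.5922 -0.2277  0.1543]]
scene tab 315 [0.5466 0.2344 0.1643] 99.401707967
[... 316 characters left out ...]
614 0.2174 0.089 ]
scene peg 172 [ 0.5562 -0.2409  0.1409] -171.15232325585586 [0.0026 0.0309] [ 0.5593 -0.2408  0.1418]
scene foot 883 [ 0.595  -0.2357  0.0113] 97.11141068636104 [0.0219 0.023 ] [ 0.5963 -0.2379  0.0113]
scene blue 126 [ 0.5553 -0.0278  0.1427] 74.85427819932337 [0.0042 0.007 ] [ 0.5562 -0.0288  0.1439]
scene bluetop 39 [ 0.5535 -0.0265  0.1545] 77.21943347747329 [0.006  0.0075] [ 0.5555 -0.0274  0.1555]
scene black 41 [0.5493 0.0614 0.1549] 73.48985512588865 [0.0061 0.0075] [0.5514 0.06   0.1553]
scene racktop 874 [0.5522 0.0139 0.1112] 89.96292590850453 [0.018  0.0463] [0.5554 0.0163 0.1113]
[[ 0.5034 -0.2516  0.1251]
 [ 0.5593 -0.2408  0.1418]
 [ 0.5955 -0.2292  0.1516]]
```

View pics/crop.png

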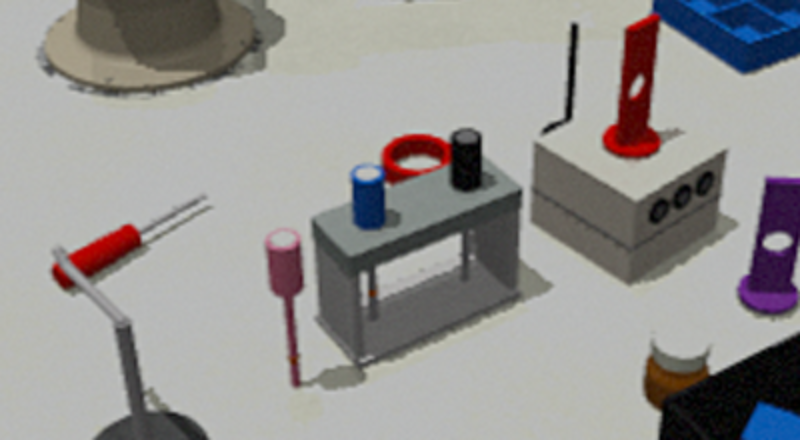

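Confirmed: the red cap is on the unit, the blue-headed probe has its orange band, and the pink one is a look-alike. I'll move to a hover and refine from there.

```bash
cat >> h.py <<'E'
from scipy.spatial.transform import Rotation as Ro
def Rdown(yaw):
    c,s=np.cos(np.radians(yaw)),np.sin(np.radians(yaw));return np.array([[0,c,s],[0,s,-c],[-1,0,0.]])
def plan(wps,jaw,step=40,start=None):
    """wps: list of (x,y,z,yaw); prints rounded rows, simulated with shift along axes at row start"""
    s=env.read_state();p=np.array(s["position"]);q=s["tcp_rot"];R=Ro.from_quat([q[1],q[2],q[3],q[0]]).as_matrix()
    if start is not None: p=np.array(start[:3]);R=Rdown(start[3])
    for w in wps:
        T=np.array(w[:3]);RT=Rdown(w[3])
        n=int(np.ceil(max(np.linalg.norm(T-p)*1000/step,np.degrees(np.linalg.norm(Ro.from_matrix(R.T@RT).as_rotvec()))/5.9,1)))
        print("->",w,n,"rows")
        for i in range(n):
            off=np.round(R.T@((T-p)/(n-i))*1000,1)
            rv=np.round(np.degrees(Ro.from_matrix(R.T@RT).as_rotvec()/(n-i))/6,2)
            p=p+R@off/1000;R=R@Ro.from_rotvec(np.radians(rv*6)).as_matrix()
            print('{"offset":%s,"angular":%s,"jaw":%s},'%((off+0).tolist(),(rv+0).tolist(),jaw))
E
python3 - <<'E'
from h import *
m=env.camera_model("wrist");E=np.array(m["extrinsics"]);s=env.read_state();q=s["tcp_rot"];R=Ro.from_quat([q[1],q[2],q[3],q[0]]).as_matrix()
print(m["K"]);print("cam in tool",R.T@(-E[:3,:3].T@E[:3,3]-s["position"]),"axis",R.T@E[:3,:3].T@[0,0,-1])
plan([(.48,.17,.34,9.5)],1,45)
E
```

```text
[[297.31863964   0.         258.27191815]
 [  0.         297.31863964 191.75891365]
 [  0.           0.           1.        ]]
cam in tool [-0.12860008  0.00214854 -0.076738  ] axis [ 9.54957627e-01 -1.43790464e-04  2.96742160e-01]
-> (0.48, 0.17, 0.34, 9.5) 12 rows
{"offset":[-7.0, -21.0, 35.8],"angular":[0.94, 0.0, 0.0],"jaw":1},
{"offset":[-7.0, -17.4, 37.7],"angular":[0.94, 0.0, 0.0],"jaw":1},
{"offset":[-7.0, -13.6, 39.3],"angular":[0.94, 0.0, 0.0],"jaw":1},
{"offset":[-7.0, -9.7, 40.4],"angular":[0.94, 0.0, 0.0],"jaw":1},
{"offset":[-7.0, -5.7, 41.2],"angular":[0.94, 0.0, 0.0],"jaw":1},
{"offset":[-7.0, -1.6, 41.5],"angular":[0.94, 0.0, 0.0],"jaw":1},
{"offset":[-7.0, 2.5, 41.5],"angular":[0.94, 0.0, 0.0],"jaw":1},
{"offset":[-7.1, 6.6, 41.0],"angular":[0.94, 0.0, 0.0],"jaw":1},
{"offset":[-7.0, 10.6, 40.2],"angular":[0.94, 0.0, 0.0],"jaw":1},
{"offset":[-7.1, 14.4, 38.9],"angular":[0.94, 0.0, 0.0],"jaw":1},
{"offset":[-7.0, 18.2, 37.4],"angular":[0.93, 0.0, 0.0],"jaw":1},
{"offset":[-7.1, 21.8, 35.4],"angular":[0.94, 0.0, 0.0],"jaw":1},
```

Call:
jog_arm([
  {"offset": [-7, -21, 36], "angular": [0.94, 0, 0], "jaw": 1},
  {"offset": [-7, -17, 38], "angular": [0.94, 0, 0], "jaw": 1},
  {"offset": [-7, -14, 39], "angular": [0.94, 0, 0], "jaw": 1},
  {"offset": [-7, -10, 40], "angular": [0.94, 0, 0], "jaw": 1},
  {"offset": [-7, -6, 41], "angular": [0.94, 0, 0], "jaw": 1},
  {"offset": [-7, -2, 41], "angular": [0.94, 0, 0], "jaw": 1},
  {"offset": [-7, 2, 41], "angular": [0.94, 0, 0], "jaw": 1},
  {"offset": [-7, 7, 41], "angular": [0.94, 0, 0], "jaw": 1},
  {"offset": [-7, 11, 40], "angular": [0.94, 0, 0], "jaw": 1},
  {"offset": [-7, 14, 39], "angular": [0.94, 0, 0], "jaw": 1},
])

```text
t: 2.25
position: [0.4186, 0.2261, 0.326]
tcp_rot: [0.581, 0.403, 0.581, -0.403]
force: [-0.0, 0.1, 0.2]
width: 0.0876
```

Call:
jog_arm([
  {"offset": [-7, 18, 37], "angular": [0.94, 0, 0], "jaw": 1},
  {"offset": [-7, 22, 36], "angular": [0.94, 0, 0], "jaw": 1},
  {"jaw": 1},
])

```text
invalid input at $.motion[2]: expected keys angular, offset, jaw
```

```bash
cat >> pc.py <<'E'
def wcloud(fn):
    m=env.camera_model("wrist");img,d=env.camera("wrist");np.savez(fn,img=img,d=d,E=m["extrinsics"])
    K=np.array(m["K"]);E=np.array(m["extrinsics"])
    v,u=np.mgrid[:384,:512];x=(u-K[0,2])/K[0,0];y=(v-K[1,2])/K[1,1];r=np.hypot(x,y)+1e-9
    t=np.tan(np.minimum(r,1.4));c=np.stack([x/r*t*d,-y/r*t*d,-d],-1)
    p=(c-E[:3,3])@E[:3,:3];k=(d>0)&(r<1.3);return img,p[k],img[k].astype(int),m
E
python3 - <<'E'
from pc import *
np.set_printoptions(precision=4,suppress=True)
s=env.read_state();print(s["t"],s["position"],s["tcp_rot"])
img,p,c,m=wcloud("w1.npz");save(cv2.resize(img,(800,600)),"w1.png")
r,g,b=c.T;X,Y,Z=p.T
red=(r>1.8*g)&(r>1.8*b)&(r>60);blue=(b>1.6*r)&(b>60)
def S(t,k):
    print(t,k.sum(),*(fit(p[k]) if k.sum()>5 else ()))
    if k.sum()>5: print("   minmax",np.percentile(p[k],[2,98],0).ravel())
near=lambda x,y,q:np.hypot(X-x,Y-y)<q
S("tabtop",red&near(.54,.23,.08)&(Z>.2)); S("disc",red&near(.54,.23,.08)&(Z>.085)&(Z<.105))
S("unittop",near(.54,.225,.12)&(abs(Z-.09)<.006)&~red)
S("peg",near(.55,-.24,.1)&(Z>.125)&(Z<.165))
S("bluetop",near(.54,-.025,.025)&(Z>.15));S("blacktop",near(.54,.065,.025)&(Z>.15))
S("racktop",near(.54,.02,.12)&(abs(Z-.112)<.006))
for n in("guide","hang","probe","cap","rack","unit"):
    for q in env.spot_point("wrist",n)[:2]: print(n,np.round(q["uv"]),q["score"],atz("wrist",q["uv"],{"guide":.09,"hang":.14,"cap":.09}.get(n,0),m))
E
```

```text
2.25 [0.4186 0.2261 0.326 ] [ 0.5811  0.403   0.581  -0.4028]
tabtop 251 [0.5433 0.237  0.2097] 101.00213859319611 [0.0024 0.0104]
   minmax [0.5376 0.2203 0.2085 0.5492 0.2538 0.2109]
disc 565 [0.5344 0.2373 0.0957] 79.73231793236882 [0.0095 0.0141]
   minmax [0.5196 0.2131 0.0941 0.5592 0.2595 0.0976]
unittop 5394 [0.53   0.2436 0.0897] 59.708054464904414 [0.0308 0.0399]
   minmax [0.4808 0.1761 0.0878 0.595  0.2983 0.0915]
peg 0
bluetop 0
blacktop 226 [0.5432 0.0673 0.1565] -167.22334459158222 [0.0064 0.0068]
   minmax [0.5316 0.0555 0.1523 0.5547 0.0785 0.1583]
racktop 1252 [0.5393 0.0258 0.1115] 93.55132665618439 [0.0167 0.0433]
   minmax [ 0.5147 -0.031   0.1073  0.5744  0.1017  0.1148]
hang [364. 205.] 0.67 [0.5486 0.2366 0.14  ]
cap [263. 123.] 0.87 [0.4068 0.2787 0.09  ]
cap [412. 183.] 0.76 [0.6295 0.2813 0.09  ]
rack [284. 284.] 0.76 [ 0.5488  0.019  -0.    ]
unit [332. 175.] 0.74 [0.5441 0.2356 0.    ]
```

View pics/w1.png

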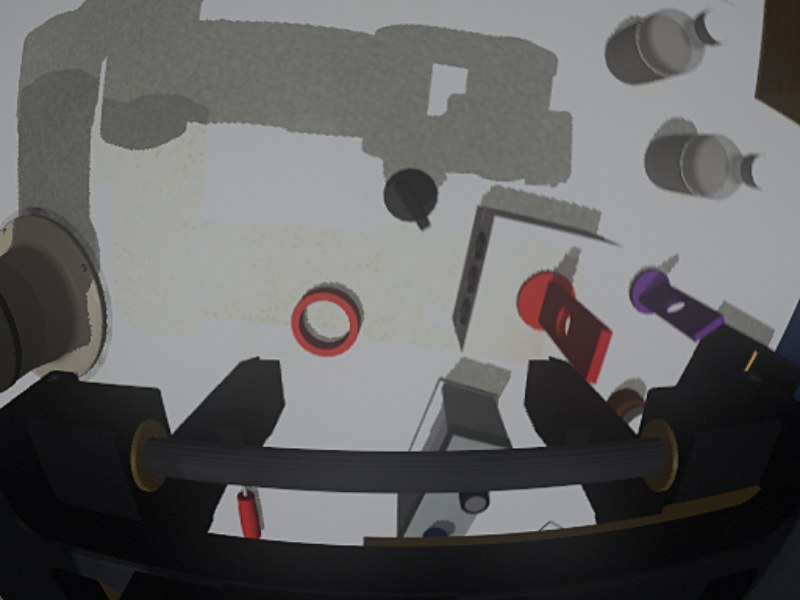

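Red tab at (575,330 px), with its top at (0.5435, 0.237, 0.21) and cap x yaw ≈10°; the purple cap is behind it, the black one to the left. Next I grasp it.

```bash
python3 - <<'E'
from h import *
plan([(.5435,.237,.27,10),(.5435,.237,.19,10)],1,40)
E
```

```text
-> (0.5435, 0.237, 0.27, 10) 4 rows
{"offset":[13.9, 30.4, 9.1],"angular":[0.45, 0.0, 0.0],"jaw":1},
{"offset":[13.9, 30.7, 7.7],"angular":[0.45, 0.0, 0.0],"jaw":1},
{"offset":[13.9, 31.1, 6.2],"angular":[0.45, 0.0, 0.0],"jaw":1},
{"offset":[13.9, 31.4, 4.8],"angular":[0.45, 0.0, 0.0],"jaw":1},
-> (0.5435, 0.237, 0.19, 10) 3 rows
{"offset":[26.7, 0.0, 0.0],"angular":[0.0, 0.0, 0.0],"jaw":1},
{"offset":[26.7, 0.0, 0.0],"angular":[0.0, 0.0, 0.0],"jaw":1},
{"offset":[26.6, 0.0, 0.0],"angular":[0.0, 0.0, 0.0],"jaw":1},
```

Call:
jog_arm([
  {"offset": [14, 30, 9], "angular": [0.45, 0, 0], "jaw": 1},
  {"offset": [14, 31, 8], "angular": [0.45, 0, 0], "jaw": 1},
  {"offset": [14, 31, 6], "angular": [0.45, 0, 0], "jaw": 1},
  {"offset": [14, 31, 5], "angular": [0.45, 0, 0], "jaw": 1},
  {"offset": [0, 0, 0], "angular": [0, 0, 0], "jaw": 1},
])

```text
t: 3.22
position: [0.5439, 0.2363, 0.2679]
tcp_rot: [0.541, 0.454, 0.542, -0.455]
force: [-0.5, 0.7, -0.3]
width: 0.0883
```

```bash
python3 - <<'E'
from pc import *
np.set_printoptions(precision=4,suppress=True)
s=env.read_state();print(s["t"],s["position"],s["tcp_rot"])
img,p,c,m=wcloud("w2.npz");save(cv2.resize(img,(800,600)),"w2.png")
r,g,b=c.T;X,Y,Z=p.T
red=(r>1.8*g)&(r>1.8*b)&(r>60)
k=red&(np.hypot(X-.54,Y-.23)<.08)&(Z>.2);print(k.sum(),fit(p[k]),np.percentile(p[k],[2,98],0))
k=red&(np.hypot(X-.54,Y-.23)<.08)&(Z>.13)&(Z<.2);print("tabface",k.sum(),fit(p[k]) if k.sum()>5 else 0)
plan([(.5435,.237,.19,10)],1,40)
E
```

```text
3.225 [0.5439 0.2363 0.2679] [ 0.5409  0.4538  0.5422 -0.4555]
442 (array([0.5437, 0.2358, 0.2095]), np.float64(100.19190939833452), array([0.0023, 0.01  ])) [[0.5379 0.2206 0.2083]
 [0.5491 0.254  0.2108]]
tabface 0 0
-> (0.5435, 0.237, 0.19, 10) 2 rows
{"offset":[39.5, 0.2, -0.3],"angular":[0.0, 0.0, 0.01],"jaw":1},
{"offset":[39.5, 0.2, -0.3],"angular":[0.0, 0.0, 0.01],"jaw":1},
```

Call:
jog_arm([
  {"offset": [30, 0, 0], "angular": [0, 0, 0], "jaw": 1},
  {"offset": [30, 0, 0], "angular": [0, 0, 0], "jaw": 1},
  {"offset": [18, 0, 0], "angular": [0, 0, 0], "jaw": 1},
  {"offset": [0, 0, 0], "angular": [0, 0, 0], "jaw": 0},
  {"offset": [0, 0, 0], "angular": [0, 0, 0], "jaw": 0},
  {"offset": [0, 0, 0], "angular": [0, 0, 0], "jaw": 0},
  {"offset": [0, 0, 0], "angular": [0, 0, 0], "jaw": 0},
  {"offset": [0, 0, 0], "angular": [0, 0, 0], "jaw": 0},
])

```text
t: 4.28
position: [0.5438, 0.2357, 0.1919]
tcp_rot: [0.541, 0.455, 0.541, -0.455]
force: [0.1, -0.3, -0.5]
width: 0.0405
```

Call:
jog_arm([
  {"offset": [0, 0, 0], "angular": [0, 0, 0], "jaw": 0},
  {"offset": [0, 0, 0], "angular": [0, 0, 0], "jaw": 0},
  {"offset": [0, 0, 0], "angular": [0, 0, 0], "jaw": 0},
  {"offset": [0, 0, 0], "angular": [0, 0, 0], "jaw": 0},
  {"offset": [0, 0, 0], "angular": [0, 0, 0], "jaw": 0},
  {"offset": [0, 0, 0], "angular": [0, 0, 0], "jaw": 0},
])

```text
t: 5.03
position: [0.5437, 0.2357, 0.1917]
tcp_rot: [0.541, 0.455, 0.541, -0.455]
force: [0.2, -0.9, -0.1]
width: 0.0075
```

```bash
python3 - <<'E'
from h import *
plan([(.5437,.2357,.30,10),(.41,-.29,.30,9.5)],0,48)
E
```

```text
-> (0.5437, 0.2357, 0.3, 10) 3 rows
{"offset":[-36.1, 0.0, 0.0],"angular":[0.0, 0.0, 0.0],"jaw":0},
{"offset":[-36.1, 0.0, 0.0],"angular":[-0.01, 0.0, 0.0],"jaw":0},
{"offset":[-36.1, 0.0, 0.0],"angular":[0.0, 0.0, 0.0],"jaw":0},
-> (0.41, -0.29, 0.3, 9.5) 12 rows
{"offset":[0.0, -18.6, 41.2],"angular":[0.01, 0.0, 0.0],"jaw":0},
{"offset":[0.0, -18.5, 41.2],"angular":[0.01, 0.0, 0.0],"jaw":0},
{"offset":[0.0, -18.5, 41.3],"angular":[0.01, 0.0, 0.0],"jaw":0},
{"offset":[0.0, -18.4, 41.3],"angular":[0.01, 0.0, 0.0],"jaw":0},
{"offset":[0.0, -18.4, 41.3],"angular":[0.01, 0.0, 0.0],"jaw":0},
{"offset":[0.0, -18.4, 41.3],"angular":[0.0, 0.0, 0.0],"jaw":0},
{"offset":[0.0, -18.3, 41.3],"angular":[0.01, 0.0, 0.0],"jaw":0},
{"offset":[0.0, -18.3, 41.3],"angular":[0.0, 0.0, 0.0],"jaw":0},
{"offset":[0.0, -18.3, 41.3],"angular":[0.01, 0.0, 0.0],"jaw":0},
{"offset":[0.0, -18.3, 41.4],"angular":[0.0, 0.0, 0.0],"jaw":0},
{"offset":[0.0, -18.3, 41.3],"angular":[0.01, 0.0, 0.0],"jaw":0},
{"offset":[0.0, -18.2, 41.4],"angular":[0.0, 0.0, 0.0],"jaw":0},
```

Call:
jog_arm([
  {"offset": [-8, 0, 0], "angular": [0, 0, 0], "jaw": 0},
  {"offset": [-20, 0, 0], "angular": [0, 0, 0], "jaw": 0},
  {"offset": [-40, 0, 0], "angular": [0, 0, 0], "jaw": 0},
  {"offset": [-40, 0, 0], "angular": [0, 0, 0], "jaw": 0},
  {"offset": [0, 0, 0], "angular": [0, 0, 0], "jaw": 0},
])

```text
t: 5.65
position: [0.5445, 0.2359, 0.3033]
tcp_rot: [0.543, 0.457, 0.54, -0.453]
force: [0.7, 0.4, -0.5]
width: 0.0078
```

Call:
jog_arm([
  {"offset": [0, -9, 20], "angular": [0, 0, 0], "jaw": 0},
  {"offset": [0, -18, 41], "angular": [0, 0, 0], "jaw": 0},
  {"offset": [0, -18, 41], "angular": [0, 0, 0], "jaw": 0},
  {"offset": [0, -18, 41], "angular": [0, 0, 0], "jaw": 0},
  {"offset": [0, -18, 41], "angular": [0, 0, 0], "jaw": 0},
  {"offset": [0, -18, 41], "angular": [0, 0, 0], "jaw": 0},
  {"offset": [0, -18, 41], "angular": [0, 0, 0], "jaw": 0},
  {"offset": [0, -18, 41], "angular": [0, 0, 0], "jaw": 0},
  {"offset": [0, -18, 41], "angular": [0, 0, 0], "jaw": 0},
  {"offset": [0, -18, 41], "angular": [0, 0, 0], "jaw": 0},
])

```text
t: 6.9
position: [0.4415, -0.1781, 0.2989]
tcp_rot: [0.541, 0.455, 0.542, -0.455]
force: [-0.4, -0.3, -0.8]
width: 0.0079
```

Call:
jog_arm([
  {"offset": [0, -18, 41], "angular": [0, 0, 0], "jaw": 0},
  {"offset": [0, -18, 41], "angular": [0, 0, 0], "jaw": 0},
  {"offset": [0, -9, 20], "angular": [0, 0, 0], "jaw": 0},
  {"offset": [0, 0, 0], "angular": [0, 0, 0], "jaw": 0},
  {"offset": [0, 0, 0], "angular": [0, 0, 0], "jaw": 0},
])

```text
t: 7.52
position: [0.4157, -0.2843, 0.2993]
tcp_rot: [0.541, 0.455, 0.542, -0.455]
force: [0.1, 0.4, -0.7]
width: 0.0076
```

```bash
cat > w3.py <<'E'
from pc import *
np.set_printoptions(precision=4,suppress=True)
import sys
fn=sys.argv[1]
s=env.read_state();print(s["t"],s["position"],s["tcp_rot"])
img,p,c,m=wcloud(fn+".npz");save(cv2.resize(img,(800,600)),fn+".png")
r,g,b=c.T;X,Y,Z=p.T
red=(r>1.8*g)&(r>1.8*b)&(r>50)
k=~red&(np.hypot(X-.55,Y+.24)<.07)&(Z>.125)&(Z<.165);q=p[k]
print("peg",k.sum())
if k.sum()>5:
    print(fit(q),np.percentile(q,[0,2,98,100],0))
    a=np.polyfit(q[:,0],q[:,1],1);print("line y=",a,np.degrees(np.arctan(a[0])),"at .5446:",np.polyval(a,.5446))
k=(np.hypot(X-.59,Y+.235)<.09)&(Z<.02)&(Z>.006)&(r<90);print("foot",k.sum(),fit(p[k]),np.percentile(p[k],[1,99],0))
k=red&(np.hypot(X-s["position"][0],Y-s["position"][1])<.06);print("cap",k.sum())
if k.sum()>9: print(np.percentile(p[k],[1,50,99],0))
for q in env.spot_point("wrist","hang")[:2]: print(q,atz("wrist",q["uv"],.14,m))
for q in env.spot_point("wrist","stand")[:2]: print(q,atz("wrist",q["uv"],.0,m))
E
python3 w3.py w3
```

```text
7.525 [ 0.4157 -0.2843  0.2993] [ 0.5412  0.4549  0.5418 -0.4546]
peg 616
(array([ 0.5479, -0.2397,  0.1429]), np.float64(-170.45050549923374), array([0.0025, 0.0279])) [[ 0.5011 -0.2506  0.1256]
 [ 0.5024 -0.2488  0.1303]
 [ 0.5916 -0.2289  0.1513]
 [ 0.5944 -0.2279  0.152 ]]
line y= [ 0.1669 -0.3311] 9.473478237854266 at .5446: -0.24024648848791405
foot 1946 (array([ 0.5827, -0.2286,  0.0116]), np.float64(46.017313313002504), array([0.0211, 0.0227])) [[ 0.5453 -0.2754  0.0078]
 [ 0.628  -0.1917  0.0141]]
cap 3345
[[ 0.3924 -0.304   0.2022]
 [ 0.4145 -0.2762  0.204 ]
 [ 0.4393 -0.2586  0.3185]]
{'uv': [391.0, 163.8], 'score': 0.61} [ 0.5513 -0.2399  0.14  ]
{'uv': [373.6, 145.4], 'score': 0.71} [ 0.5861 -0.2342  0.    ]
```

View pics/w3.png

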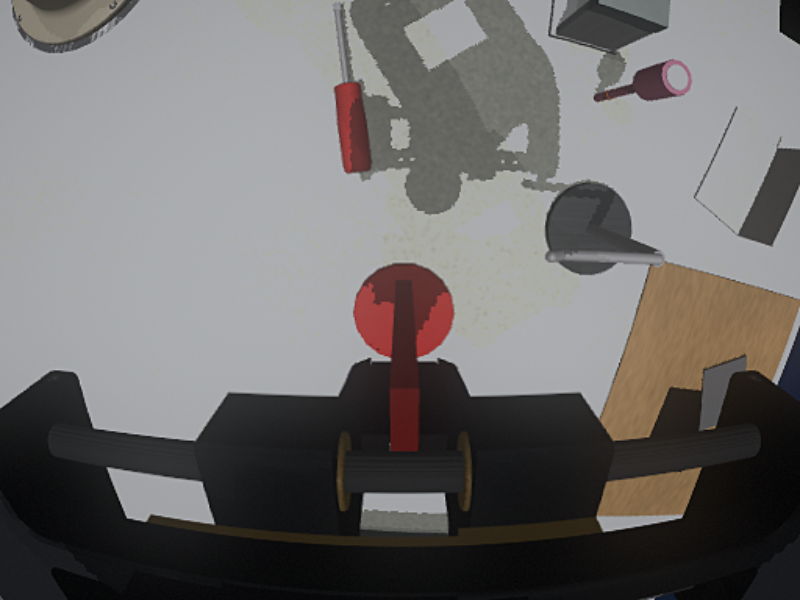

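Cap held straight and centred; peg from (552,258) to (660,258 px), line fitted with yaw 9.5°, hang ≈(0.5446,-0.2405). Next: the pre-insertion point.

```bash
python3 - <<'E'
from h import *
plan([(.4675,-.2536,.1877,9.5),(.5397,-.2415,.1877,9.5)],0,30)
E
```

```text
-> (0.4675, -0.2536, 0.1877, 9.5) 5 rows
{"offset":[22.4, 11.2, -4.3],"angular":[0.02, 0.0, 0.0],"jaw":0},
{"offset":[22.4, 11.2, -4.3],"angular":[0.02, 0.0, 0.0],"jaw":0},
{"offset":[22.4, 11.2, -4.3],"angular":[0.01, 0.0, 0.0],"jaw":0},
{"offset":[22.4, 11.3, -4.3],"angular":[0.02, 0.0, 0.0],"jaw":0},
{"offset":[22.4, 11.2, -4.3],"angular":[0.01, 0.0, 0.0],"jaw":0},
-> (0.5397, -0.2415, 0.1877, 9.5) 3 rows
{"offset":[0.0, 24.4, 0.0],"angular":[0.0, 0.0, 0.0],"jaw":0},
{"offset":[0.0, 24.4, 0.0],"angular":[0.0, 0.0, 0.0],"jaw":0},
{"offset":[0.0, 24.4, 0.0],"angular":[0.0, 0.0, 0.0],"jaw":0},
```

Call:
jog_arm([
  {"offset": [22, 11, -4.3], "angular": [0.02, 0, 0], "jaw": 0},
  {"offset": [22, 11, -4.3], "angular": [0.02, 0, 0], "jaw": 0},
  {"offset": [22, 11, -4.3], "angular": [0.02, 0, 0], "jaw": 0},
  {"offset": [22, 12, -4.3], "angular": [0.02, 0, 0], "jaw": 0},
  {"offset": [22, 11, -4.3], "angular": [0, 0, 0], "jaw": 0},
  {"offset": [2, 0, 0], "angular": [0, 0, 0], "jaw": 0},
  {"offset": [0, 0, 0], "angular": [0, 0, 0], "jaw": 0},
])

```text
t: 8.55
position: [0.4672, -0.2546, 0.1885]
tcp_rot: [0.54, 0.457, 0.539, -0.457]
force: [0.4, 0.3, -0.9]
width: 0.008
```

```bash
python3 w3.py w4; python3 - <<'E'
from h import *
plan([(.5397,-.2415,.1877,9.5)],0,30)
E
```

```text
8.55 [ 0.4672 -0.2546  0.1885] [ 0.5398  0.457   0.5393 -0.4571]
peg 1539
(array([ 0.5474, -0.239 ,  0.1424]), np.float64(-170.37525507360593), array([0.0023, 0.0278])) [[ 0.5012 -0.2505  0.1251]
 [ 0.5031 -0.2481  0.1286]
 [ 0.5905 -0.2284  0.1509]
 [ 0.5954 -0.2274  0.1524]]
line y= [ 0.1684 -0.3312] 9.558146549675678 at .5446: -0.23949484325893466
foot 4043 (array([ 0.5838, -0.2313,  0.0116]), np.float64(64.31941507641368), array([0.0217, 0.023 ])) [[ 0.5455 -0.2743  0.0081]
 [ 0.6291 -0.1915  0.0135]]
cap 3509
[[ 0.4441 -0.2746  0.0913]
 [ 0.4658 -0.2457  0.0931]
 [ 0.491  -0.229   0.2076]]
{'uv': [378.2, 224.0], 'score': 0.9} [ 0.5493 -0.2405  0.14  ]
{'uv': [364.7, 176.0], 'score': 0.76} [ 0.5889 -0.2353  0.    ]
-> (0.5397, -0.2415, 0.1877, 9.5) 3 rows
{"offset":[0.4, 24.6, -0.5],"angular":[0.0, 0.0, 0.0],"jaw":0},
{"offset":[0.3, 24.6, -0.4],"angular":[-0.01, 0.01, 0.0],"jaw":0},
{"offset":[0.4, 24.5, -0.5],"angular":[0.0, 0.0, -0.01],"jaw":0},
```

View pics/w4.png

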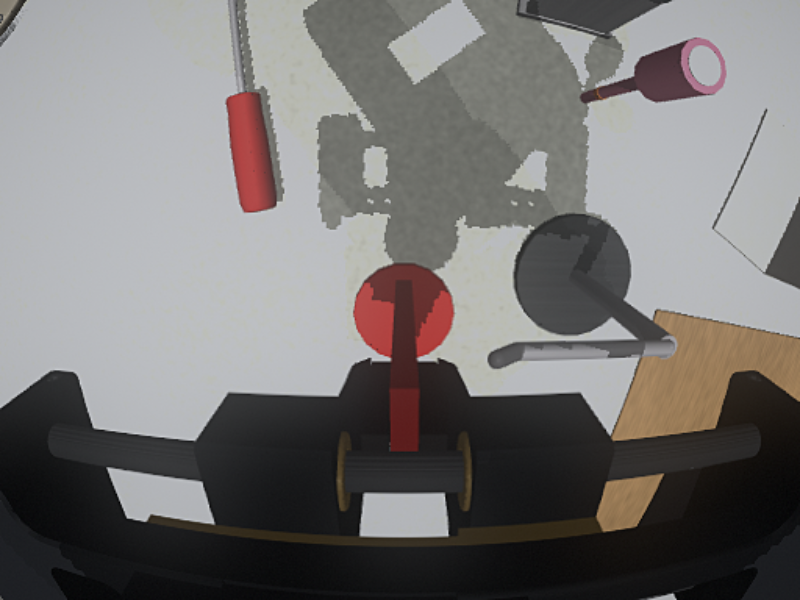

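Peg tip at (495,357 px), about 1 mm to +y of the held tab's line; I correct by 1 mm and advance.

Call:
jog_arm([
  {"offset": [0.5, 15, -1], "angular": [0, 0, 0], "jaw": 0},
  {"offset": [0, 15, 0], "angular": [0, 0, 0], "jaw": 0},
  {"offset": [0, 15, 0], "angular": [0, 0, 0], "jaw": 0},
  {"offset": [0, 0, 0], "angular": [0, 0, 0], "jaw": 0},
])

```text
t: 9.2
position: [0.5123, -0.2459, 0.1872]
tcp_rot: [0.54, 0.457, 0.54, -0.457]
force: [0.3, 0.1, -0.5]
width: 0.0078
```

Call:
jog_arm([
  {"offset": [0, 15, 0], "angular": [0, 0, 0], "jaw": 0},
  {"offset": [0, 14, 0], "angular": [0, 0, 0], "jaw": 0},
  {"offset": [0, 0, 0], "angular": [0, 0, 0], "jaw": 0},
  {"offset": [0, 0, 0], "angular": [0, 0, 0], "jaw": 0},
])

```text
t: 9.7
position: [0.5395, -0.2415, 0.1872]
tcp_rot: [0.539, 0.457, 0.54, -0.457]
force: [-0.5, 0.0, -0.1]
width: 0.0076
```

Call:
jog_arm([
  {"offset": [4, 0, 0], "angular": [0, 0, 0], "jaw": 0},
  {"offset": [4, 0, 0], "angular": [0, 0, 0], "jaw": 0},
  {"offset": [2.5, 0, 0], "angular": [0, 0, 0], "jaw": 0},
  {"offset": [0, 0, 0], "angular": [0, 0, 0], "jaw": 0},
  {"offset": [0, 0, 0], "angular": [0, 0, 0], "jaw": 0},
])

```text
t: 10.32
position: [0.54, -0.2415, 0.1768]
tcp_rot: [0.539, 0.457, 0.539, -0.457]
force: [-0.1, -0.7, -0.5]
width: 0.0076
```

```bash
python3 - <<'E'
from pc import *
img,d=env.camera("scene");save(cv2.resize(img[120:330,40:300],(780,630))[:600],"s5.png")
E
```

```text
(no output)
```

View pics/s5.png

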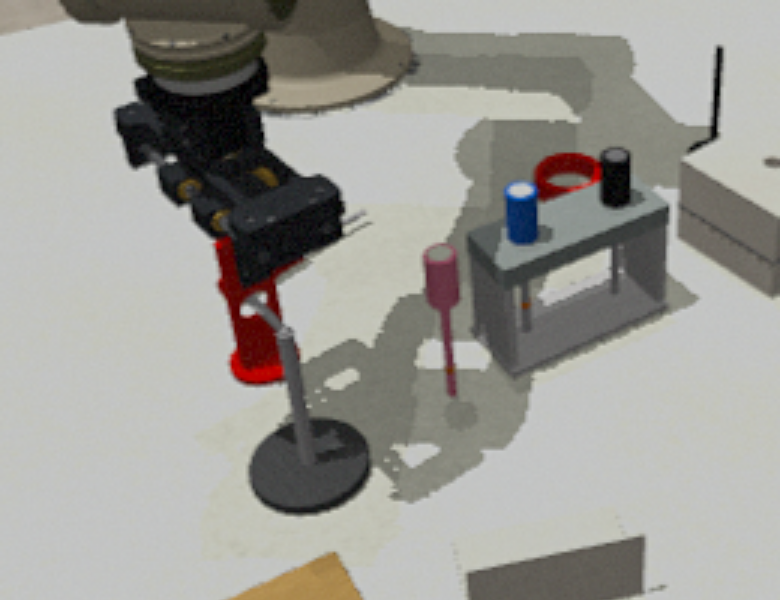

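The peg passes through the eye at (250,305 px). I release.

Call:
jog_arm([
  {"offset": [1, 0, 0], "angular": [0, 0, 0], "jaw": 0},
  {"offset": [0, 0, 0], "angular": [0, 0, 0], "jaw": 0.15},
  {"offset": [0, 0, 0], "angular": [0, 0, 0], "jaw": 0.3},
  {"offset": [0, 0, 0], "angular": [0, 0, 0], "jaw": 0.4},
  {"offset": [0, 0, 0], "angular": [0, 0, 0], "jaw": 0.5},
  {"offset": [0, 0, 0], "angular": [0, 0, 0], "jaw": 0.5},
  {"offset": [0, 0, 0], "angular": [0, 0, 0], "jaw": 0.5},
])

```text
t: 11.25
position: [0.54, -0.2414, 0.1757]
tcp_rot: [0.539, 0.457, 0.539, -0.457]
force: [0.4, 0.1, 0.6]
width: 0.044
```

Call:
jog_arm([
  {"offset": [-15, 0, 0], "angular": [0, 0, 0], "jaw": 0.6},
  {"offset": [-30, 0, 0], "angular": [0, 0, 0], "jaw": 0.6},
  {"offset": [-40, 0, 0], "angular": [0, 0, 0], "jaw": 0.7},
  {"offset": [-30, 0, 0], "angular": [0, 0, 0], "jaw": 0.8},
  {"offset": [0, 0, 0], "angular": [0, 0, 0], "jaw": 0.8},
])

```text
t: 11.88
position: [0.5405, -0.2417, 0.2937]
tcp_rot: [0.541, 0.457, 0.538, -0.457]
force: [0.5, -0.1, -0.2]
width: 0.0706
```

```bash
python3 - <<'E'
from pc import *
np.set_printoptions(precision=4,suppress=True)
s=env.read_state();print(s["t"],s["position"],s["tcp_rot"])
img,d=env.camera("scene");np.savez("scene6.npz",img=img,d=d);save(cv2.resize(img[120:330,40:300],(780,630))[:600],"s6.png")
p,c=cloud("scene","scene6.npz");r,g,b=c.T;k=(r>1.8*g)&(r>1.8*b)&(np.hypot(p[:,0]-.545,p[:,1]+.24)<.06)&(p[:,2]>.05)
print(k.sum(),np.percentile(p[k],[1,50,99],0))
k&=p[:,2]>.11;print(fit(p[k]))
plan([(.50,.02,.31,0)],.8,45)
E
```

```text
11.875 [ 0.5405 -0.2417  0.2937] [ 0.5414  0.4573  0.5376 -0.457 ]
805 [[ 0.5337 -0.2667  0.0774]
 [ 0.5442 -0.2434  0.1458]
 [ 0.5876 -0.2216  0.4388]]
(array([ 0.5452, -0.2413,  0.1852]), np.float64(105.46247239932819), array([0.0088, 0.0121]))
-> (0.5, 0.02, 0.31, 0) 6 rows
{"offset":[-3.1, 0.6, -44.1],"angular":[0.26, 0.0, 0.0],"jaw":0.8},
{"offset":[-3.1, -0.6, -44.1],"angular":[0.26, 0.0, 0.0],"jaw":0.8},
{"offset":[-3.1, -1.9, -44.0],"angular":[0.26, 0.0, 0.0],"jaw":0.8},
{"offset":[-3.2, -3.0, -44.0],"angular":[0.26, 0.0, 0.0],"jaw":0.8},
{"offset":[-3.1, -4.2, -43.9],"angular":[0.27, 0.01, -0.01],"jaw":0.8},
{"offset":[-3.1, -5.5, -43.7],"angular":[0.26, 0.0, 0.0],"jaw":0.8},
```

View pics/s6.png

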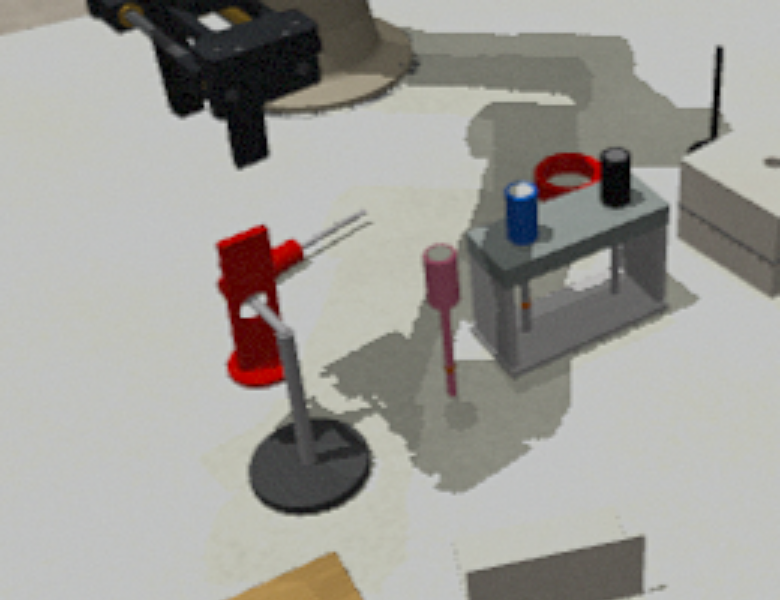

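Cap hangs freely on the peg (250,300 px). Now to the probe.

Call:
jog_arm([
  {"offset": [0, 0, -30], "angular": [0.4, 0, 0], "jaw": 0.8},
  {"offset": [3, 0, -36], "angular": [0.4, 0, 0], "jaw": 0.8},
  {"offset": [3, -3, -36], "angular": [0.4, 0, 0], "jaw": 0.8},
  {"offset": [3, -3, -36], "angular": [0.4, 0, 0], "jaw": 0.8},
  {"offset": [3, 0, -36], "angular": [0, 0, 0], "jaw": 0.8},
  {"offset": [0, 0, 0], "angular": [0, 0, 0], "jaw": 0.8},
  {"offset": [0, 0, 0], "angular": [0, 0, 0], "jaw": 0.8},
])

```text
t: 12.8
position: [0.5203, -0.0691, 0.2781]
tcp_rot: [-0.499, -0.5, -0.5, 0.501]
force: [0.0, -0.4, 0.5]
width: 0.0706
```

```bash
python3 - <<'E'
from pc import *
np.set_printoptions(precision=4,suppress=True)
s=env.read_state();print(s["t"],s["position"],s["tcp_rot"])
img,p,c,m=wcloud("w7.npz");save(cv2.resize(img,(800,600)),"w7.png")
r,g,b=c.T;X,Y,Z=p.T
for t,x,y in(("blue",.543,-.025),("black",.543,.066)):
    k=(np.hypot(X-x,Y-y)<.03)&(Z>.15)&(Z<.165);print(t,k.sum(),p[k].mean(0),np.percentile(p[k],[2,98],0),"mid",np.percentile(p[k],[2,98],0).mean(0),np.median(c[k],0))
k=(np.hypot(X-.543,Y-.02)<.12)&(abs(Z-.112)<.005);print("rack",k.sum(),fit(p[k]))
plan([(.543,-.025,.137,0)],.8,45)
E
```

```text
12.8 [ 0.5203 -0.0691  0.2781] [-0.499  -0.5005 -0.4996  0.501 ]
blue 708 [ 0.5469 -0.0234  0.1568] [[ 0.5359 -0.0352  0.154 ]
 [ 0.5583 -0.0119  0.1585]] mid [ 0.5471 -0.0236  0.1563] [83.  89.5 97.5]
black 715 [0.544  0.0654 0.1567] [[0.5325 0.0541 0.1527]
 [0.5558 0.0773 0.1585]] mid [0.5441 0.0657 0.1556] [48. 49. 49.]
rack 7798 (array([0.5451, 0.0199, 0.1116]), np.float64(92.57400096341293), array([0.0186, 0.045 ]))
-> (0.543, -0.025, 0.137, 0) 4 rows
{"offset":[35.3, 5.6, -11.1],"angular":[-0.01, 0.0, 0.0],"jaw":0.8},
{"offset":[35.3, 5.7, -11.1],"angular":[-0.01, 0.0, 0.0],"jaw":0.8},
{"offset":[35.3, 5.7, -11.2],"angular":[-0.01, 0.0, 0.0],"jaw":0.8},
{"offset":[35.3, 5.6, -11.1],"angular":[0.0, 0.0, 0.01],"jaw":0.8},
```

View pics/w7.png

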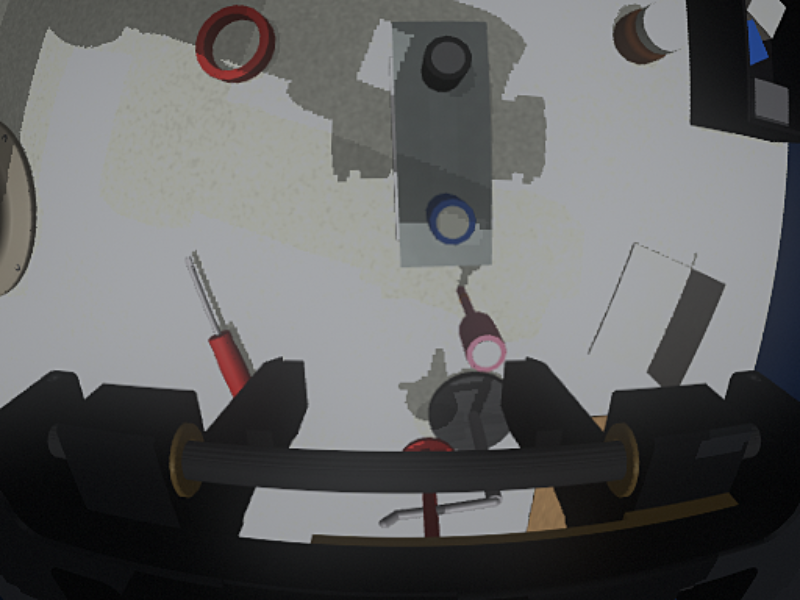

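Blue head with white dot at (452,220 px), i.e. (0.547,-0.0235); the black spare (447,62) and pink look-alike (485,350) stay put.

Call:
jog_arm([
  {"offset": [10, 13, -22.8], "angular": [0, 0, 0], "jaw": 0.8},
  {"offset": [10, 13.7, -22.8], "angular": [0, 0, 0], "jaw": 0.8},
  {"offset": [40, 0, 0], "angular": [0, 0, 0], "jaw": 0.8},
  {"offset": [40, 0, 0], "angular": [0, 0, 0], "jaw": 0.8},
  {"offset": [30, 0, 0], "angular": [0, 0, 0], "jaw": 0.8},
  {"offset": [11, 0, 0], "angular": [0, 0, 0], "jaw": 0.8},
  {"offset": [0, 0, 0], "angular": [0, 0, 0], "jaw": 0.8},
  {"offset": [0, 0, 0], "angular": [0, 0, 0], "jaw": 0.8},
])

```text
t: 13.85
position: [0.5479, -0.0235, 0.1389]
tcp_rot: [0.5, 0.501, 0.499, -0.5]
force: [0.6, 0.0, 0.1]
width: 0.0705
```

Call:
jog_arm([
  {"offset": [0, 0, 0], "angular": [0, 0, 0], "jaw": 0},
  {"offset": [0, 0, 0], "angular": [0, 0, 0], "jaw": 0},
  {"offset": [0, 0, 0], "angular": [0, 0, 0], "jaw": 0},
  {"offset": [0, 0, 0], "angular": [0, 0, 0], "jaw": 0},
  {"offset": [0, 0, 0], "angular": [0, 0, 0], "jaw": 0},
  {"offset": [0, 0, 0], "angular": [0, 0, 0], "jaw": 0},
  {"offset": [0, 0, 0], "angular": [0, 0, 0], "jaw": 0},
  {"offset": [0, 0, 0], "angular": [0, 0, 0], "jaw": 0},
])

```text
t: 14.85
position: [0.5473, -0.0231, 0.1377]
tcp_rot: [0.499, 0.501, 0.499, -0.501]
force: [-0.6, -0.4, 0.4]
width: 0.0249
```

Call:
jog_arm([
  {"offset": [-8, 0, 0], "angular": [0, 0, 0], "jaw": 0},
  {"offset": [-20, 0, 0], "angular": [0, 0, 0], "jaw": 0},
  {"offset": [-30, 0, 0], "angular": [0, 0, 0], "jaw": 0},
  {"offset": [-30, 0, 0], "angular": [0, 0, 0], "jaw": 0},
  {"offset": [-30, 0, 0], "angular": [0, 0, 0], "jaw": 0},
  {"offset": [-30, 0, 0], "angular": [0, 0, 0], "jaw": 0},
  {"offset": [-20, 0, 0], "angular": [0, 0, 0], "jaw": 0},
  {"offset": [-10, 0, 0], "angular": [0, 0, 0], "jaw": 0},
  {"offset": [0, 0, 0], "angular": [0, 0, 0], "jaw": 0},
])

```text
t: 15.98
position: [0.5473, -0.0231, 0.316]
tcp_rot: [0.499, 0.501, 0.499, -0.501]
force: [0.3, 0.1, -0.7]
width: 0.0252
```

```bash
python3 - <<'E'
from h import *
plan([(.5435,.18,.316,0)],0,40)
E
```

```text
-> (0.5435, 0.18, 0.316, 0) 6 rows
{"offset":[0.0, -0.7, -33.8],"angular":[0.0, 0.0, 0.0],"jaw":0},
{"offset":[0.0, -0.7, -33.9],"angular":[-0.01, 0.0, 0.0],"jaw":0},
{"offset":[0.0, -0.7, -33.8],"angular":[0.0, 0.0, 0.0],"jaw":0},
{"offset":[0.0, -0.7, -33.9],"angular":[-0.01, 0.0, 0.0],"jaw":0},
{"offset":[0.0, -0.7, -33.8],"angular":[0.0, 0.0, 0.0],"jaw":0},
{"offset":[-0.1, -0.6, -33.9],"angular":[-0.01, 0.0, -0.01],"jaw":0},
```

Call:
jog_arm([
  {"offset": [0, -0.5, -20], "angular": [0, 0, 0], "jaw": 0},
  {"offset": [0, -0.5, -35], "angular": [0, 0, 0], "jaw": 0},
  {"offset": [0, -0.5, -35], "angular": [0, 0, 0], "jaw": 0},
  {"offset": [0, -0.5, -35], "angular": [0, 0, 0], "jaw": 0},
  {"offset": [0, -1, -35], "angular": [0, 0, 0], "jaw": 0},
  {"offset": [0, -1, -30], "angular": [0, 0, 0], "jaw": 0},
  {"offset": [0, 0, -13], "angular": [0, 0, 0], "jaw": 0},
  {"offset": [0, 0, 0], "angular": [0, 0, 0], "jaw": 0},
  {"offset": [0, 0, 0], "angular": [0, 0, 0], "jaw": 0},
])

```text
t: 17.1
position: [0.5439, 0.1792, 0.3156]
tcp_rot: [-0.499, -0.501, -0.499, 0.501]
force: [-0.6, -0.1, -0.7]
width: 0.0252
```

```bash
cat > w8.py <<'E'
from pc import *
import sys
np.set_printoptions(precision=4,suppress=True)
fn=sys.argv[1]
s=env.read_state();print(s["t"],s["position"],s["tcp_rot"],s["width"])
img,p,c,m=wcloud(fn+".npz");u=proj("wrist",np.array([.5435,.236,.09]),m);print("expected hole px",u)
for n in("guide","probe","band"):
    for q in env.spot_point("wrist",n)[:2]: print(n,q["uv"],q["score"],atz("wrist",q["uv"],.09,m))
X,Y,Z=p.T
k=(np.hypot(X-.5435,Y-.236)<.03)&(Z<.08);print("below top",k.sum(),p[k].mean(0) if k.any() else 0)
i,j=int(u[1]),int(u[0]);a,b0=max(0,i-75),max(0,j-100);print("crop origin col,row",b0,a,"x4")
save(cv2.resize(img[a:a+150,b0:b0+200],None,fx=4,fy=4,interpolation=cv2.INTER_CUBIC),fn+".png")
E
python3 w8.py w8
```

```text
17.1 [0.5439 0.1792 0.3156] [-0.4991 -0.5007 -0.4991  0.501 ] 0.025235462278432538
expected hole px [257.3155 120.6584]
guide [256.3, 123.8] 0.8 [0.5423 0.2322 0.09  ]
guide [259.2, 202.3] 0.47 [0.5454 0.1341 0.09  ]
probe [260.1, 191.2] 0.77 [0.5466 0.1487 0.09  ]
band [257.2, 203.9] 0.85 [0.5429 0.1319 0.09  ]
below top 167 [0.5437 0.2355 0.0455]
crop origin col,row 157 45 x4
```

View pics/w8.png

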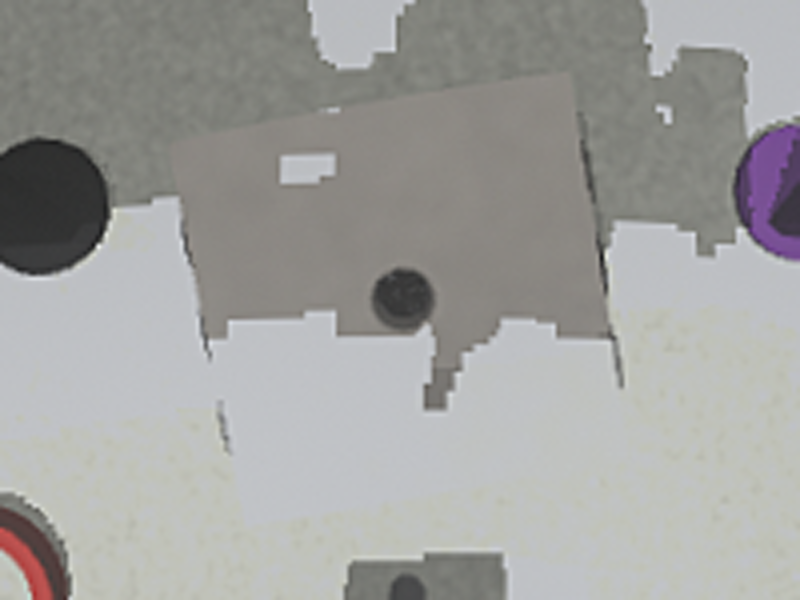

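Hole rim centre at crop (403,299), i.e. px (257.4,119.4) → ≈(0.5435,0.2373); rod tip at the bottom, crop (407,580). I move above the hole, tip ~15 mm clear.

Call:
jog_arm([
  {"offset": [10, 0, -20], "angular": [0, 0, 0], "jaw": 0},
  {"offset": [20, 0, -20], "angular": [0, 0, 0], "jaw": 0},
  {"offset": [25, 0, -17.8], "angular": [0, 0, 0], "jaw": 0},
  {"offset": [20, 0, 0], "angular": [0, 0, 0], "jaw": 0},
  {"offset": [9, 0, 0], "angular": [0, 0, 0], "jaw": 0},
  {"offset": [0, 0, 0], "angular": [0, 0, 0], "jaw": 0},
  {"offset": [0, 0, 0], "angular": [0, 0, 0], "jaw": 0},
])

```text
t: 18.18
position: [0.5443, 0.2378, 0.2325]
tcp_rot: [0.5, 0.501, 0.499, -0.5]
force: [-0.1, -0.2, -0.0]
width: 0.0254
```

```bash
cat > w9.py <<'E'
from pc import *
import sys
np.set_printoptions(precision=4,suppress=True)
fn=sys.argv[1]
s=env.read_state();print(s["t"],s["position"],s["tcp_rot"],s["width"],s["force"])
P=s["position"];img,p,c,m=wcloud(fn+".npz")
for t,q in(("hole",[.5435,.2372,.09]),("tip",[P[0],P[1],P[2]-.1257]),("band",[P[0],P[1],P[2]-.0957])): print(t,proj("wrist",np.array(q),m))
q=s["tcp_rot"];R=Ro.from_quat([q[1],q[2],q[3],q[0]]).as_matrix();print("tool x",R[:,0])
X,Y,Z=p.T
k=(np.hypot(X-P[0],Y-P[1])<.02)
for z in np.arange(P[2]-.125,P[2]-.03,.01):
    w=k&(Z>z)&(Z<z+.01)
    if w.sum()>3: print(round(z+.005,3),w.sum(),p[w].mean(0),"y max",p[w,1].max(),"col", np.median(c[w],0))
u=proj("wrist",np.array([P[0],P[1],.1]),m);i,j=int(u[1]),int(u[0]);a,b0=i-35,j-50;print("crop col,row",b0,a,"x8")
save(cv2.resize(img[a:a+75,b0:b0+100],None,fx=8,fy=8,interpolation=cv2.INTER_CUBIC),fn+".png")
E
python3 w9.py w9
```

```text
18.175 [0.5443 0.2378 0.2325] [ 0.4995  0.5012  0.499  -0.5003] 0.02537665430134591 [-0.092  -0.1666 -0.0081]
hole [256.6336 187.0341]
tip [257.4373 191.6398]
band [257.3997 202.7432]
tool x [ 0.0014  0.0003 -1.    ]
0.113 30 [0.5454 0.2402 0.1126] y max 0.24151179718010737 col [80.  80.5 82. ]
0.123 35 [0.5452 0.2403 0.1224] y max 0.2416860716484821 col [80. 80. 82.]
0.133 31 [0.5451 0.241  0.1332] y max 0.2418612389561505 col [82. 75. 71.]
0.143 56 [0.5452 0.2403 0.1417] y max 0.24191747849562864 col [93. 80. 77.]
0.153 44 [0.5449 0.2406 0.1525] y max 0.24171074972205459 col [79. 79. 80.]
0.163 55 [0.5451 0.2402 0.1628] y max 0.24188518683799573 col [78. 79. 80.]
0.173 65 [0.5451 0.2405 0.1728] y max 0.2417662952351681 col [77. 77. 78.]
0.183 54 [0.5451 0.2406 0.1819] y max 0.24163948355531378 col [75. 76. 77.]
0.203 10 [0.5464 0.2473 0.2072] y max 0.24993922555817064 col [ 81.5  88.  102.5]
crop col,row 207 154 x8
```

View pics/w9.png

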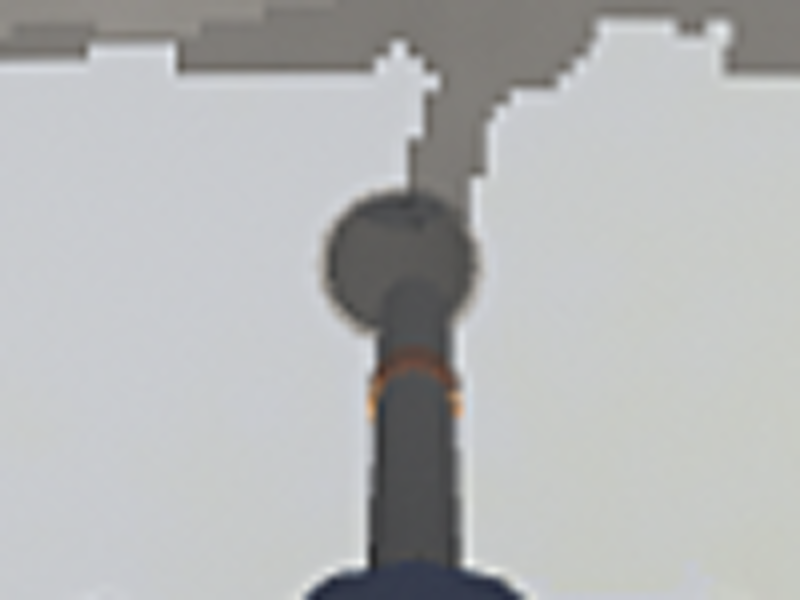

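The rod stands vertical. In the same image the hole centre (400,265 crop) vs rod axis (415) needs −1.7 mm in x, about +0.3 mm in y. I correct, go to ~4 mm above, and recheck.

Call:
jog_arm([
  {"offset": [4, -1.7, -0.3], "angular": [0, 0, 0], "jaw": 0},
  {"offset": [5, 0, 0], "angular": [0, 0, 0], "jaw": 0},
  {"offset": [3, 0, 0], "angular": [0, 0, 0], "jaw": 0},
  {"offset": [0, 0, 0], "angular": [0, 0, 0], "jaw": 0},
  {"offset": [0, 0, 0], "angular": [0, 0, 0], "jaw": 0},
  {"offset": [0, 0, 0], "angular": [0, 0, 0], "jaw": 0},
])

```text
t: 18.98
position: [0.5424, 0.238, 0.2198]
tcp_rot: [0.499, 0.501, 0.499, -0.501]
force: [-0.1, 0.1, -0.1]
width: 0.0253
```

```bash
python3 w9.py w10
```

```text
18.975 [0.5424 0.238  0.2198] [ 0.4993  0.5008  0.4993 -0.5006] 0.02528900655864134 [-0.1418  0.1148 -0.1099]
hole [258.8643 191.1226]
tip [257.5973 191.6129]
band [257.5366 202.7237]
tool x [ 0.0002  0.0001 -1.    ]
0.1 31 [0.543  0.2404 0.0999] y max 0.24184216853996177 col [81. 81. 82.]
0.11 34 [0.5434 0.2405 0.1097] y max 0.2417579146490419 col [80. 81. 82.]
0.12 34 [0.5431 0.241  0.1205] y max 0.24223364229739594 col [85.  74.5 71.5]
0.13 55 [0.5431 0.2405 0.1294] y max 0.24231296100844427 col [93. 81. 79.]
0.14 41 [0.543  0.2408 0.1397] y max 0.2417594457313868 col [80. 80. 81.]
0.15 61 [0.5431 0.2404 0.1498] y max 0.24169532437190058 col [79. 80. 81.]
0.16 62 [0.5431 0.2407 0.16  ] y max 0.2419990538215343 col [78. 78. 79.]
0.17 57 [0.5432 0.2408 0.169 ] y max 0.2419248332547162 col [76. 76. 78.]
0.19 9 [0.543  0.2474 0.1945] y max 0.249520658971634 col [107. 115. 128.]
crop col,row 207 158 x8
```

View pics/w10.png

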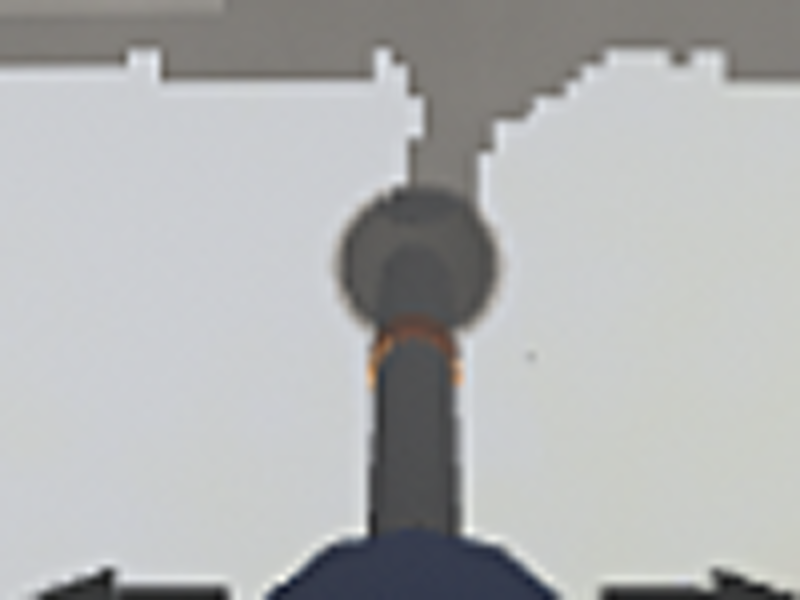

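Hole centre (419,265), rod axis column ≈415, tip projecting to row ≈266 at the top plane: centred within ~0.5 mm. I nudge +0.4 mm in x and lower.

Call:
jog_arm([
  {"offset": [2, 0.4, 0], "angular": [0, 0, 0], "jaw": 0},
  {"offset": [5, 0, 0], "angular": [0, 0, 0], "jaw": 0},
  {"offset": [6, 0, 0], "angular": [0, 0, 0], "jaw": 0},
  {"offset": [6, 0, 0], "angular": [0, 0, 0], "jaw": 0},
  {"offset": [6, 0, 0], "angular": [0, 0, 0], "jaw": 0},
  {"offset": [5, 0, 0], "angular": [0, 0, 0], "jaw": 0},
  {"offset": [3, 0, 0], "angular": [0, 0, 0], "jaw": 0},
  {"offset": [0, 0, 0], "angular": [0, 0, 0], "jaw": 0},
  {"offset": [0, 0, 0], "angular": [0, 0, 0], "jaw": 0},
  {"offset": [0, 0, 0], "angular": [0, 0, 0], "jaw": 0},
])

```text
t: 20.27
position: [0.5428, 0.238, 0.1869]
tcp_rot: [0.499, 0.501, 0.499, -0.501]
force: [-0.7, 0.9, -0.2]
width: 0.025
```

```bash
python3 - <<'E'
from pc import *
np.set_printoptions(precision=4,suppress=True)
s=env.read_state();P=s["position"];print(s["t"],P,s["tcp_rot"],s["width"],s["force"],s["joint_vel"])
z=None
img,p,c,m=wcloud("w11.npz");X,Y,Z=p.T;r,g,b=c.T
h=np.array([.5435,.2376])
k=(abs(X-P[0])<.006)&(abs(Y-P[1])<.006)
for a in np.arange(.07,.15,.01):
    w=k&(Z>a)&(Z<a+.01)
    if w.sum()>3: print(round(a,3),w.sum(),p[w].mean(0),p[w,1].max())
o=(r>1.4*b)&(np.hypot(X-P[0],Y-P[1])<.012)&(Z>.07)&(Z<.12);print("orange",o.sum(),p[o].mean(0) if o.any() else 0,np.percentile(p[o,2],[2,98]) if o.any() else 0)
print("scene cams:")
img,d=env.camera("scene");np.savez("scene12.npz",img=img,d=d)
p,c=cloud("scene","scene12.npz");r,g,b=c.T
k=(r>1.8*g)&(r>1.8*b)&(np.hypot(p[:,0]-.545,p[:,1]+.24)<.06)&(p[:,2]>.05)&(p[:,2]<.21);print("cap",np.percentile(p[k],[1,50,99],0))
pr=proj("scene",np.array([.5435,.2376,.09]));print(pr)
for n in("guide","band"): print(n,env.spot_point("scene",n)[:1])
E
```

```text
20.275 [0.5428 0.238  0.1869] [ 0.4994  0.5008  0.4992 -0.5006] 0.025004765639901717 [-0.6954  0.9121 -0.1991] [-0.0002  0.0021  0.0002 -0.0012 -0.0018  0.0003]
0.07 28 [0.5435 0.2404 0.0756] 0.24182397489172391
0.08 29 [0.5435 0.2411 0.0848] 0.24241696465020818
0.09 57 [0.5435 0.2405 0.0948] 0.24214702147328718
0.1 39 [0.5435 0.2408 0.105 ] 0.24185508347589524
0.11 54 [0.5437 0.2406 0.1148] 0.24203415251268956
0.12 66 [0.5436 0.2405 0.125 ] 0.24188275095369888
0.13 63 [0.5434 0.2408 0.1351] 0.24210670787470734
0.14 4 [0.5428 0.2413 0.1402] 0.2414505302751534
orange 35 [0.5433 0.2401 0.0924] [0.0852 0.0956]
scene cams:
cap [[ 0.5354 -0.2641  0.0773]
 [ 0.5439 -0.2437  0.1402]
 [ 0.5814 -0.2222  0.1942]]
[297.5224 173.3604]
guide [{'uv': [295.3, 172.7], 'score': 0.97}]
band [{'uv': [189.2, 243.3], 'score': 0.83}]
```

Call:
jog_arm([
  {"offset": [1, 0, 0.2], "angular": [0, 0, 0], "jaw": 0},
  {"offset": [0, 0, 0], "angular": [0, 0, 0], "jaw": 0},
  {"offset": [0, 0, 0], "angular": [0, 0, 0], "jaw": 0},
  {"offset": [0, 0, 0], "angular": [0, 0, 0], "jaw": 0},
])

```text
t: 20.98
position: [0.5427, 0.2378, 0.1857]
tcp_rot: [0.499, 0.501, 0.499, -0.501]
force: [0.0, -0.5, -0.2]
width: 0.0249
```

```bash
python3 - <<'E'
from cell import env
s=env.read_state();print(s["t"],s["position"],s["width"],s["force"]);print(env.job_done())
E
```

```text
20.975 [0.54271673 0.23781975 0.18574443] 0.024897184961975575 [ 0.01203774 -0.54554263 -0.16005121]
the job is handed in; nothing more can be done
None
```

I hung the red cap by its eye on the peg and let it go. Then I drew the blue-headed probe from the rack and lowered it into the guide hole. I handed the job in at about 21 s with the probe still gripped there; no verdict was reported.

**Last checks:**
- **Probe position:** the wrist depth put the rod upright and within about 0.5 mm of the hole's centre, seen in the same camera. I then made a final 1 mm lowering, which I checked only against the arm's own pose.
- **Band height:** from the gripper pose, the band is about level with the unit's top (0.090 m). Just before that last move, the depth reading put the band's middle at 0.090–0.092 m and the pose at 0.091 m.
- **Contact:** the force on the tool stayed within its normal noise (under about 1.2 N), with no sign of touching the unit.
- **Cap:** the scene camera showed it still on the peg after release.
- **Bystanders:** I did not measure them again at the end. The moves stayed clear of them.

**Disagreements:** the arm's own position reading and the wrist camera differed by about 0.8 mm in x, so I trusted the rod and hole seen together in the same image. In the scene view, the network's spot for the orange band was the pink look-alike, so I ignored it.

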